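# Unplug the lantern and hold it level over the mouldy jar

## Robot

A 6-joint arm with a two-finger parallel gripper is mounted at the origin on the work surface. World frame = base frame: x ahead of the robot, y to its left, z up, the work surface at z = 0. Lengths are in m, angles in rad, forces in N, time in s.
With the tool pointing down it reaches from about 0.3 to 0.775 m from the base axis. Payload 14.6 kg.
Tool frame: the origin (TCP) lies at the very end of the fingers, on their centre line; the grasp point (between the pads) lies 19 mm behind it; z points along the fingers, y is the line along which they close (so a half turn about z gives the same grasp; the last joint's range is limited). The gripper opens to 94 mm and grips with 3 to 60 N. Pads are 16 mm wide; open, the fingers measure 119 mm over their backs; the gripper's body (75 mm by 177 mm) begins 78 mm behind the grasp point.
Start: joints at [1.232, 0.3, 1.521, -0, 1.321, -0.067], TCP at [0.148, 0.53, 0.205] pointing down, gripper open.
Joint ranges: [-3.03, 3.03], [-0.79, 2.21], [0.23, 2.52], [-1.04, 4.18], [0, 3.07], [-2.55, 2.55]. Speed limits (rad/s): [2.22, 2.22, 2.57, 3.14, 3.14, 3.14].

## Interface

Orientations are given as [roll, pitch, yaw] about the fixed x, y, z axes, in that order (R = Rz(yaw) Ry(pitch) Rx(roll)).
In Python, from station import ctrl, cams gives the robot as it stands. The module is installed in compiled form; this text tells all that it offers.
- The arm moves only by the tool arm_command, never from a script. Its argument "plan" is a list that holds one entry, the list of rows, each a list of 7 numbers: the shift along the tool's x, y, z in parts of the range, where 1.0 means 1000 mm, then the turn, a rotation vector about the tool's x, y, z in parts of the range, where 1.0 means 2 rad, then the closure, from -1 (fully open) to 1 (shut). A call has 1 to 12 rows; each row is the pose to reach, as a shift and turn from the pose commanded when the call began, along the tool's axes at that moment; what a row does not reach only later rows make up. A row lasts 1/10 s, in which the tool goes at most 50 mm and 8.59 degrees, less where a joint would pass 70% of its speed; a pose out of reach is approached as far as the arm can. A call with a gripper value outside its range is refused whole. The fingers move at their own pace and stop on an object; "squeeze" is the grip in N (left out, the last holds). Time passes only in rows, so rows that repeat a pose let the fingers close. It gives the time, the measured TCP pose, the force, the opening and the grip force at its end, in the units of the state.
- ctrl.get_obs(): the state, without advancing time (a new reading comes with each control period).
- cams.camera(name): name is "side" or "top"; returns (picture, depth): 420x560x3 uint8, blue, green, red; 420x560 float32, m along the optical axis (not along the pixel's ray), 0 where there is no reading.
- cams.camera_info(name): a dict with "fx", "fy", "cx", "cy" (pixels), "world_to_cam" (4x4, takes a point from world to camera coordinates). Camera axes: x right, y down, z forward; pixel columns grow to the right and rows downward; lengths in m; the calibration is good to about 2 mm. A picture is of the moment at which its call begins. camera_info takes no time and is no camera call.
- ctrl.hand_in(): hands the job in; it is judged then, once.
The state is a dict: "time_s": time; "qpos": joint angles; "joint_vel": joint speeds; "tau": joint torques, N m; "ee_pos": TCP position; "eef_rot": TCP orientation; "force": force on the tool from outside, world axes, zero at the start; "moment": the same for the moment, N m; "grip_width": finger opening in m; "grip_force": force on a finger pad.
Only numpy, scipy, OpenCV 4.12 (cv2) and the standard library are available. Lean on these libraries where they do the work, as an engineer would, in place of code of your own. Each camera call takes 0.05 s, during which the arm holds its last target. There are 200 camera calls.

## Task

One jar in the white basket has gone green with mould and wants a closer look. Take the charged lantern by its handle, pull it straight up out of its charging dock, carry it upright to that jar and hold it there in the air, level and still, centred over the jar with the plug under the lantern about 6 cm above the jar's lid: finish while still holding it so. Leave the jars and everything else on the bench where they are.

Things in the scene. Friction and masses are not known exactly. Their poses are not given: they have to be found in the camera images.
- lamp: rechargeable work lantern, yellow and black with a pale light ring, 0.36 to 0.56 kg, loose, seated in the dock. Round body 76 mm across, 76 mm tall; fixed handle above; below it a plug 26 mm (x) by 15 mm (y), with ridges to 20 mm (y), 24 mm long. Origin: centre of the body's flat underside, where the plug begins; z up. Its centre of mass lies on its z axis.
- lamp_handle (a point): centre of the handle's grip bar, 113 mm above the lantern's origin. Black bar, 16 mm (lantern's x) by 76 mm (lantern's y) by 14 mm (z), on two posts whose inner faces stand 30 mm either side of this point along y; 30 mm free between bar and lantern top. Take it from above, fingers closing along the lantern's x.
- lamp_plug (a point): centre of the plug's lower end, the lowest point of the lantern, 24 mm below its origin and 137 mm below lamp_handle.
- dock: black charging dock, screwed to the bench: 130 mm (x) by 124 mm (y) by 40 mm tall, with a yellow rim ring (94 mm outside, 82 mm inside, 7 mm tall) on top round the lantern's foot. Origin: centre of its underside; its x and y are those of the seated lantern.
- dock_socket (a point): centre of the socket's mouth in the dock's top, 40 mm above its origin. Well 29 mm (x) by 23 mm (y), 29 mm deep; the plug goes 24 mm in, the lantern's underside rests on the dock's top. Two sprung rollers catch over the plug's ridges: they hold it with about 8 to 11 N beyond the lantern's weight in the first 6 mm of a straight upward pull, then let go with a small push upward.
- basket: white slotted plastic basket, fixed, 276 mm (x) by 188 mm (y), 70 mm tall, floor 6 mm thick, holding six jars in three rows (along x, 88 mm apart) of two (along y, 88 mm apart). Origin: centre of its underside.
- jar_mould: the mouldy jar, in one of the basket's six places: as the other jars, but bright green with mould on its shoulder round the lid and on its upper wall; 80 mm across, 125 mm tall, 0.5 kg, loose, black lid 62 mm across. Origin: centre of its underside. To be left where it is.
- mould_lid (a point): centre of the top of the mouldy jar's lid, 125 mm above the jar's origin (131 mm above the bench).
- jar_a: one of five healthy jars in the basket: brown glass and brown contents, black lid; 80 mm across, 125 mm tall, 0.5 kg, loose. Origin: centre of its underside. To be left where it is.
- jar_b: one of five healthy jars in the basket: brown glass and brown contents, black lid; 80 mm across, 125 mm tall, 0.5 kg, loose. Origin: centre of its underside. To be left where it is.
- jar_c: one of five healthy jars in the basket: brown glass and brown contents, black lid; 80 mm across, 125 mm tall, 0.5 kg, loose. Origin: centre of its underside. To be left where it is.
- jar_d: one of five healthy jars in the basket: brown glass and brown contents, black lid; 80 mm across, 125 mm tall, 0.5 kg, loose. Origin: centre of its underside. To be left where it is.
- jar_e: one of five healthy jars in the basket: brown glass and brown contents, pale whitish-brown (healthy growth) on its shoulder, black lid; 80 mm across, 125 mm tall, 0.5 kg, loose. Origin: centre of its underside. To be left where it is.
- spray: sanitiser spray bottle, pale blue with a blue trigger head, 60 mm across, 175 mm tall, standing on the bench. Origin: centre of its underside. Bystander.
- tape: roll of tan tape lying flat, 86 mm across, 24 mm tall. Origin: centre of its underside. Bystander.

How it is judged:
On the way:
1. the lantern is pulled straight up out of the dock: its plug is above the socket's mouth, within 30 mm sideways, with the lantern in the fingers (z of lamp_plug in the frame of dock_socket above 0.003 m and horizontal distance between lamp_plug and dock_socket below 0.03 m and contact force between the fingers and lamp above 1 N), for 0.05 s.
At the end, for the whole second after the job is handed in: The fingers hold the lantern in the air over the mouldy jar, clear of the dock, the basket and all jars: plug end 30 to 100 mm above the lid and within 30 mm sideways of its centre, lantern within 0.12 rad (7 degrees) of level, moving slower than 20 mm/s and 0.15 rad/s (z of lamp_plug in the frame of mould_lid between 0.03 and 0.1 m and horizontal distance between lamp_plug and mould_lid below 0.03 m and angle between lamp's own z axis and vertical below 0.12 rad and linear speed of lamp below 0.02 m/s and angular speed of lamp below 0.15 rad/s and contact force between the fingers and lamp above 1 N and contact force between lamp and dock below 0.2 N and contact force between lamp and basket below 0.2 N and contact force between lamp and jar_mould below 0.2 N and contact force between lamp and jar_a below 0.2 N and contact force between lamp and jar_b below 0.2 N and contact force between lamp and jar_c below 0.2 N and contact force between lamp and jar_d below 0.2 N and contact force between lamp and jar_e below 0.2 N); the arm keeps its last pose, push and grip.
It fails at once if the lantern is tipped by more than 0.35 rad (20 degrees) (angle between lamp's own z axis and vertical above 0.35 rad).
It fails at once if a jar is shifted by more than 15 mm, or the spray bottle or tape by more than 20 mm (distance of any of jar_mould, jar_a, jar_b, jar_c, jar_d, jar_e from where it was at the start of the episode above 0.015 m or distance of any of spray, tape from where it was at the start of the episode above 0.02 m).
It also fails if it takes over 43 s, if anything falls off the work surface, if the arm or the gripper's body presses on something with over 40 N, if the wrist force passes 120 N, or if a joint passes its speed limit or range.

## Working session

There is one attempt and no reset: what is moved stays moved. The work goes in short steps, Python scripts to look and compute and a tool call to move; the robot and the scene stay as the last step left them, time stands still between calls to the robot, and variables do not carry over. Pictures are saved under pics/ and viewed, at most 10 in all, crops included, and the job is handed in when it is done.

Besides the shell and the picture viewer there is one more tool, called in YAML: its name, and indented under it one key for each argument. arm_command: Moves the arm, as the interface text tells. Its arguments: {"type":"object","properties":{"plan":{"type":"array"},"squeeze":{"type":"number"}},"required":["plan"]}

```bash
mkdir -p pics; python3 - <<'E'
from station import ctrl,cams
import cv2,numpy as np
for n in("top","side"):
    p,d=cams.camera(n); cv2.imwrite(f"pics/{n}0.png",p); np.savez(f"{n}0.npz",p=p,d=d)
    i=cams.camera_info(n); print(n,i)
print(ctrl.get_obs())
E
```

```text
top {'fx': 483.3325627388898, 'fy': 483.3325627388898, 'cx': 283.7020499261939, 'cy': 204.86063579123365, 'world_to_cam': array([[-0.00781906, -0.99993659, -0.00810418, -0.00545078],
       [-0.99071039,  0.00884673, -0.13570063,  0.57253023],
       [ 0.13576372,  0.00696784, -0.99071674,  1.43915383],
       [ 0.        ,  0.        ,  0.        ,  1.        ]])}
side {'fx': 476.62357983261353, 'fy': 476.62357983261353, 'cx': 284.1878151315076, 'cy': 212.08374346647386, 'world_to_cam': array([[ 0.90611865, -0.42285425, -0.01196952, -0.47810522],
       [-0.23085451, -0.47058317, -0.85162062,  0.22593535],
       [ 0.35447874,  0.77443254, -0.524022  ,  1.05058494],
       [ 0.        ,  0.        ,  0.        ,  1.        ]])}
{'time_s': 0.1, 'qpos': array([ 1.23239167e+00,  3.00372150e-01,  1.52150936e+00,  2.73909961e-05,
        1.32070269e+00, -6.66162115e-02]), 'joint_vel': array([ 0.00119045, -0.00166824, -0.00016977,  0.00169485, -0.00048956,
        0.00109017]), 'tau': array([ 1.42602825e-03, -5.32644010e+01, -3.53287446e+01,  7.09431502e-02,
        2.34705338e-02, -5.36110463e-05]), 'ee_pos': array([0.14757747, 0.52959053, 0.20497095]), 'eef_rot': array([-3.14060507e+00, -9.24773808e-05,  2.86979737e+00]), 'force': array([-0.27097901,  0.52728745, -0.39497672]), 'moment': array([ 0.07264994, -0.02434486, -0.03693273]), 'grip_force': 0.0, 'grip_width': 0.09404952827731004}
```

View pics/top0.png

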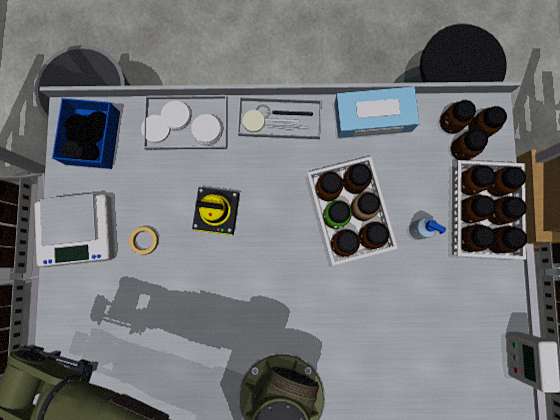

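View pics/side0.png

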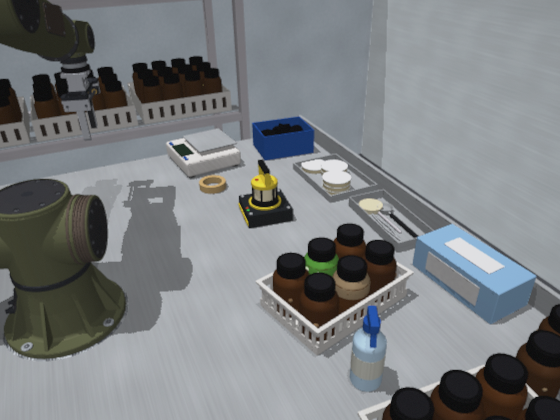

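The top view shows the lantern in its dock at about (214,209), with the handle bar lying nearly horizontal in the image. The mouldy green jar is in the middle row on the left at about (337,213), and the tape is at (144,240). The side view agrees: lantern at (264,190), green jar at (321,258). Next I'll measure heights from depth.

```bash
cat > h.py <<'E'
import numpy as np,cv2
from station import ctrl,cams
def cloud(n,d):
    i=cams.camera_info(n); v,u=np.mgrid[:420,:560]
    c=np.stack([(u-i["cx"])*d/i["fx"],(v-i["cy"])*d/i["fy"],d],-1)
    T=np.linalg.inv(i["world_to_cam"]); return c@T[:3,:3].T+T[:3,3]
def ray(n,u,v,z):
    i=cams.camera_info(n); T=np.linalg.inv(i["world_to_cam"])
    r=T[:3,:3]@[(u-i["cx"])/i["fx"],(v-i["cy"])/i["fy"],1]; return T[:3,3]+r*(z-T[2,3])/r[2]
def proj(n,P):
    i=cams.camera_info(n); c=i["world_to_cam"]@np.r_[P,1]; return i["fx"]*c[0]/c[2]+i["cx"],i["fy"]*c[1]/c[2]+i["cy"]
E
python3 - <<'E'
from h import *
def rect(q): (c,s,a)=cv2.minAreaRect((q[:,:2]*1000).astype(np.float32)); return np.round(c,1),np.round(s,1),round(a,1)
for n in("top","side"):
    f=np.load(n+"0.npz"); p,d=f["p"],f["d"]; W=cloud(n,d); z=W[...,2]
    hsv=cv2.cvtColor(p,cv2.COLOR_BGR2HSV)
    near=lambda x,y,r:(np.hypot(W[...,0]-x,W[...,1]-y)<r)&(d>0)
    L=ray(n,*((214,209) if n=="top" else (264,178)),.15); print(n,"L",L)
    m=near(L[0],L[1],.06)&(z>.148)&(z<.17); q=W[m]; print("bar",len(q),q.mean(0),rect(q),z[m].min(),z[m].max())
    q=W[near(L[0],L[1],.11)&(z>.033)&(z<.044)]; print("dock",len(q),rect(q))
    g=(hsv[...,0]>45)&(hsv[...,0]<75)&(hsv[...,1]>120)&(d>0); print("green",g.sum(),W[g].mean(0))
    G=W[g].mean(0)
    m=near(G[0],G[1],.05)&(z>.126)&(z<.138)&(p.max(-1)<70); q=W[m]; c,r=cv2.minEnclosingCircle((q[:,:2]*1000).astype(np.float32));print("lid",len(q),q.mean(0),c,r)
    m=near(G[0],G[1],.18)&(z>.126)&(z<.138)&(p.max(-1)<70)
    k,_,st,ce=cv2.connectedComponentsWithStats(m.astype(np.uint8))
    for s,(u,v) in zip(st[1:],ce[1:]):
        if s[4]>60: print("lid",s[4],ray(n,u,v,.131).round(4))
f=np.load("top0.npz")["p"][175:245,160:400]; cv2.imwrite("pics/crop1.png",cv2.resize(f,None,fx=3.3,fy=3.3,interpolation=2))
E
```

```text
top L [0.54720479 0.18607874 0.15      ]
bar 160 [0.55909099 0.19927604 0.1598464 ] (array([559.6, 200.1]), array([76.5, 16.5]), 82.5) 0.14900090658511855 0.16987615688550184
dock 835 (array([559.9, 200.8]), array([125.5, 130.3]), 82.4)
green 934 [ 0.45510184 -0.06429757  0.08162194]
lid 0 [nan nan nan] (0.0, 0.0) 0.0
lid 93 [ 0.6094 -0.1385  0.131 ]
lid 349 [ 0.5405 -0.1686  0.131 ]
lid 355 [ 0.4552 -0.1908  0.131 ]
side L [0.5351625  0.13901796 0.15      ]
bar 56 [0.55363948 0.17196785 0.15582226] (array([554.8, 175.2]), array([39.2, 14.5]), 82.5) 0.14820561864332538 0.16038779593978347
dock 543 (array([556.7, 184.2]), array([107.5, 135.6]), 78.4)
green 432 [ 0.52589075 -0.18929777  0.09462219]
lid 406 [ 0.53439876 -0.17666858  0.12988365] (525.6023559570312, -188.84117126464844) 49.667320251464844
lid 329 [ 0.6221 -0.1545  0.131 ]
lid 386 [ 0.5366 -0.1766  0.131 ]
lid 395 [ 0.6452 -0.2393  0.131 ]
lid 434 [ 0.4523 -0.1987  0.131 ]
lid 457 [ 0.5615 -0.2616  0.131 ]
lid 525 [ 0.4735 -0.2835  0.131 ]<stdin>:12: RuntimeWarning: Mean of empty slice.
  ret = um.true_divide(
```

View pics/crop1.png

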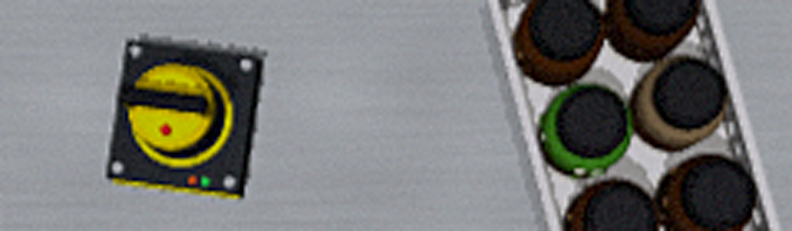

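Units first: shifts go in shares of 1000 mm and turns go in shares of 2 rad. So -485 mm / 1000 = -0.485, -445 mm / 1000 = -0.445, 1.43 rad / 2 = 0.715.

arm_command:
  plan:
    - [[-0.04, -0.017, -0.005, 0, 0, 0.06, -1], [-0.081, -0.035, -0.01, 0, 0, 0.12, -1], [-0.121, -0.052, -0.01, 0, 0, 0.18, -1], [-0.162, -0.069, -0.01, 0, 0, 0.24, -1], [-0.202, -0.086, -0.01, 0, 0, 0.3, -1], [-0.243, -0.104, -0.01, 0, 0, 0.36, -1], [-0.283, -0.121, -0.01, 0, 0, 0.42, -1], [-0.323, -0.138, -0.01, 0, 0, 0.48, -1], [-0.364, -0.155, -0.01, 0, 0, 0.54, -1], [-0.404, -0.173, -0.01, 0, 0, 0.6, -1], [-0.445, -0.19, -0.01, 0, 0, 0.66, -1], [-0.485, -0.207, -0.01, 0, 0, 0.715, -1]]
  squeeze: 40

```text
time_s: 1.3
ee_pos: [0.5604, 0.1987, 0.2151]
eef_rot: [-3.141, 0.0, 1.435]
force: [0.6, 0.8, 0.4]
grip_width: 0.0939
grip_force: 0.0
```

arm_command:
  plan:
    - [[0, 0, 0, 0, 0, 0, -1], [0, 0, 0, 0, 0, 0, -1]]

```text
time_s: 1.5
ee_pos: [0.5593, 0.1997, 0.2147]
eef_rot: [-3.14, 0.0, 1.439]
force: [-0.6, 0.1, 0.5]
grip_width: 0.0939
grip_force: 0.0
```

```bash
cat > t.py <<'E'
import sys; from h import *
from scipy.spatial.transform import Rotation as R
o=ctrl.get_obs(); r=R.from_euler("xyz",o["eef_rot"])
x,y,z,yaw=map(float,sys.argv[1:])
print(o["time_s"],o["ee_pos"].round(4),o["eef_rot"].round(4),o["force"].round(2),o["grip_width"],o["grip_force"])
print("shift",(r.inv().apply(np.array([x,y,z])-o["ee_pos"])*1000).round(1),"turn",(r.inv()*R.from_euler("xyz",[np.pi,0,yaw])).as_rotvec().round(3))
E
python3 t.py .5598 .2003 .134 1.440; python3 - <<'E'
from h import *
p,d=cams.camera("side"); a=p[90:240,160:360]; cv2.imwrite("pics/c2.png",cv2.resize(a,None,fx=3,fy=3))
E
```

```text
1.5 [0.5593 0.1997 0.2147] [-3.1403e+00  4.0000e-04  1.4391e+00] [-0.64  0.08  0.54] 0.09392302944616598 0.0
shift [ 0.7  0.5 80.7] turn [-0.001  0.    -0.001]
```

View pics/c2.png

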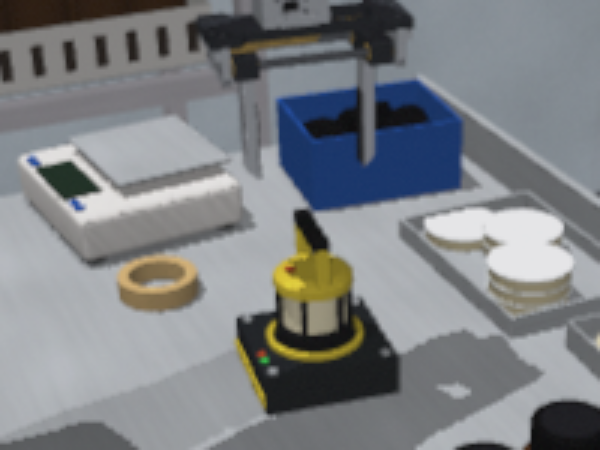

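The fingers straddle the handle, centred above the bar (crop ~(310,230)), with the closing line across it. Descending and closing.

To row units: 80 mm / 1000 = 0.08, 75 mm / 1000 = 0.075.

arm_command:
  plan:
    - [[0.0007, 0.0005, 0.02, 0, 0, 0, -1], [0.0007, 0.0005, 0.04, 0, 0, 0, -1], [0.0007, 0.0005, 0.06, 0, 0, 0, -1], [0.0007, 0.0005, 0.075, 0, 0, 0, -1], [0.0007, 0.0005, 0.08, 0, 0, 0, -1], [0.0007, 0.0005, 0.08, 0, 0, 0, -1]]
  squeeze: 45

```text
time_s: 2.15
ee_pos: [0.5592, 0.2015, 0.1353]
eef_rot: [-3.141, 0.0, 1.441]
force: [-0.0, 0.8, -0.7]
grip_width: 0.0939
grip_force: 0.0
```

arm_command:
  plan:
    - [[0, 0, 0, 0, 0, 0, 1], [0, 0, 0, 0, 0, 0, 1], [0, 0, 0, 0, 0, 0, 1], [0, 0, 0, 0, 0, 0, 1], [0, 0, 0, 0, 0, 0, 1], [0, 0, 0, 0, 0, 0, 1], [0, 0, 0, 0, 0, 0, 1], [0, 0, 0, 0, 0, 0, 1], [0, 0, 0, 0, 0, 0, 1], [0, 0, 0, 0, 0, 0, 1]]

```text
time_s: 3.15
ee_pos: [0.5598, 0.2008, 0.1354]
eef_rot: [-3.141, -0.0, 1.44]
force: [-1.5, 0.0, 0.8]
grip_width: 0.0175
grip_force: 0.7
```

arm_command:
  plan:
    - [[0, 0, 0, 0, 0, 0, 1], [0, 0, 0, 0, 0, 0, 1], [0, 0, 0, 0, 0, 0, 1], [0, 0, 0, 0, 0, 0, 1], [0, 0, 0, 0, 0, 0, 1]]

```text
time_s: 3.65
ee_pos: [0.5598, 0.2008, 0.1354]
eef_rot: [-3.141, 0.0, 1.44]
force: [-0.3, 0.3, -1.3]
grip_width: 0.0156
grip_force: 45.0
```

Firm grip on the 16 mm bar. Slow straight pull.

To row units: -38 mm / 1000 = -0.038, -34 mm / 1000 = -0.034.

arm_command:
  plan:
    - [[0, 0, -0.002, 0, 0, 0, 1], [0, 0, -0.004, 0, 0, 0, 1], [0, 0, -0.006, 0, 0, 0, 1], [0, 0, -0.008, 0, 0, 0, 1], [0, 0, -0.011, 0, 0, 0, 1], [0, 0, -0.014, 0, 0, 0, 1], [0, 0, -0.018, 0, 0, 0, 1], [0, 0, -0.022, 0, 0, 0, 1], [0, 0, -0.026, 0, 0, 0, 1], [0, 0, -0.03, 0, 0, 0, 1], [0, 0, -0.034, 0, 0, 0, 1], [0, 0, -0.038, 0, 0, 0, 1]]

```text
time_s: 4.85
ee_pos: [0.5599, 0.2008, 0.1738]
eef_rot: [3.142, 0.0, 1.44]
force: [-0.9, 0.2, -3.8]
grip_width: 0.0155
grip_force: 45.0
```

```bash
python3 t.py .5385 -.1725 .32 1.440; python3 - <<'E'
from h import *
p,d=cams.camera("side"); a=p[90:240,160:360]; cv2.imwrite("pics/c3.png",cv2.resize(a,None,fx=3,fy=3))
# lid: top surface only, ellipse centres in both views
for n in("top","side"):
    f=np.load(n+"0.npz"); p,d=f["p"],f["d"]; W=cloud(n,d)
    m=(d>0)&(np.hypot(W[...,0]-.5385,W[...,1]+.1725)<.04)&(abs(W[...,2]-.131)<.003)
    q=W[m]; print(n,m.sum(),q.mean(0).round(4),(q.min(0)+q.max(0))/2)
E
```

```text
4.85 [0.5599 0.2008 0.1738] [3.1416 0.     1.4398] [-0.85  0.18 -3.82] 0.015511330048773813 44.99531328678131
shift [-372.9   27.6 -146.2] turn [ 0.  0. -0.]
top 233 [ 0.5412 -0.1692  0.1313] [ 0.54078688 -0.16882031  0.13098323]
side 355 [ 0.5379 -0.1738  0.1302] [ 0.5390049  -0.1730579   0.13081596]
```

View pics/c3.png

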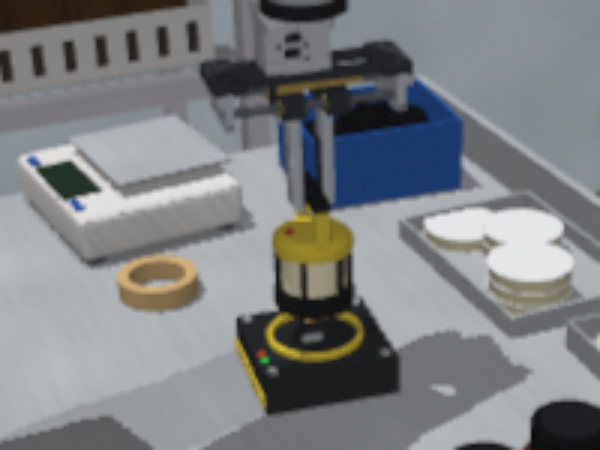

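The lantern is out of the dock and hanging upright (crop (313,265)), with the plug above the socket. I'll lift it higher and carry it across gently.

To row units: -176 mm / 1000 = -0.176, -173 mm / 1000 = -0.173.

arm_command:
  plan:
    - [[0, 0, -0.006, 0, 0, 0, 1], [0, 0, -0.018, 0, 0, 0, 1], [0, 0, -0.036, 0, 0, 0, 1], [0, 0, -0.056, 0, 0, 0, 1], [0, 0, -0.076, 0, 0, 0, 1], [0, 0, -0.096, 0, 0, 0, 1], [0, 0, -0.116, 0, 0, 0, 1], [0, 0, -0.136, 0, 0, 0, 1], [0, 0, -0.153, 0, 0, 0, 1], [0, 0, -0.166, 0, 0, 0, 1], [0, 0, -0.173, 0, 0, 0, 1], [0, 0, -0.176, 0, 0, 0, 1]]

```text
time_s: 6.1
ee_pos: [0.5599, 0.2008, 0.35]
eef_rot: [3.141, -0.0, 1.44]
force: [0.9, -0.5, -4.0]
grip_width: 0.0158
grip_force: 45.0
```

To row units: -197 mm / 1000 = -0.197, -177 mm / 1000 = -0.177.

arm_command:
  plan:
    - [[-0.004, 0, 0, 0, 0, 0, 1], [-0.012, 0.001, 0, 0, 0, 0, 1], [-0.024, 0.002, 0, 0, 0, 0, 1], [-0.04, 0.003, 0, 0, 0, 0, 1], [-0.058, 0.004, 0, 0, 0, 0, 1], [-0.077, 0.006, 0, 0, 0, 0, 1], [-0.097, 0.007, 0, 0, 0, 0, 1], [-0.117, 0.009, 0, 0, 0, 0, 1], [-0.137, 0.01, 0, 0, 0, 0, 1], [-0.157, 0.012, 0, 0, 0, 0, 1], [-0.177, 0.014, 0, 0, 0, 0, 1], [-0.197, 0.015, 0, 0, 0, 0, 1]]

```text
time_s: 7.3
ee_pos: [0.5485, 0.0016, 0.3494]
eef_rot: [-3.142, 0.0, 1.439]
force: [0.6, 0.2, -3.3]
grip_width: 0.0154
grip_force: 45.0
```

To row units: -174 mm / 1000 = -0.174, -169 mm / 1000 = -0.169.

arm_command:
  plan:
    - [[-0.02, 0.002, 0, 0, 0, 0, 1], [-0.04, 0.003, 0, 0, 0, 0, 1], [-0.06, 0.005, 0, 0, 0, 0, 1], [-0.08, 0.006, 0, 0, 0, 0, 1], [-0.099, 0.008, 0, 0, 0, 0, 1], [-0.117, 0.009, 0, 0, 0, 0, 1], [-0.134, 0.01, 0, 0, 0, 0, 1], [-0.149, 0.011, 0, 0, 0, 0, 1], [-0.161, 0.012, 0, 0, 0, 0, 1], [-0.169, 0.013, 0, 0, 0, 0, 1], [-0.174, 0.014, 0, 0, 0, 0, 1], [-0.174, 0.014, 0, 0, 0, 0, 1]]

```text
time_s: 8.5
ee_pos: [0.5402, -0.1711, 0.3493]
eef_rot: [-3.141, -0.0, 1.439]
force: [0.2, -0.6, -3.5]
grip_width: 0.0154
grip_force: 45.0
```

```bash
python3 t.py .54 -.171 .310 1.440; python3 - <<'E'
from h import *
p,d=cams.camera("side"); cv2.imwrite("pics/c4.png",cv2.resize(p[100:350,200:480],None,fx=2,fy=2))
E
```

```text
8.5 [ 0.5402 -0.1711  0.3493] [-3.1414e+00 -1.0000e-04  1.4395e+00] [ 0.24 -0.58 -3.54] 0.015356043858926562 44.99518811702728
shift [ 0.1 -0.2 39.3] turn [-0.    -0.    -0.001]
```

View pics/c4.png

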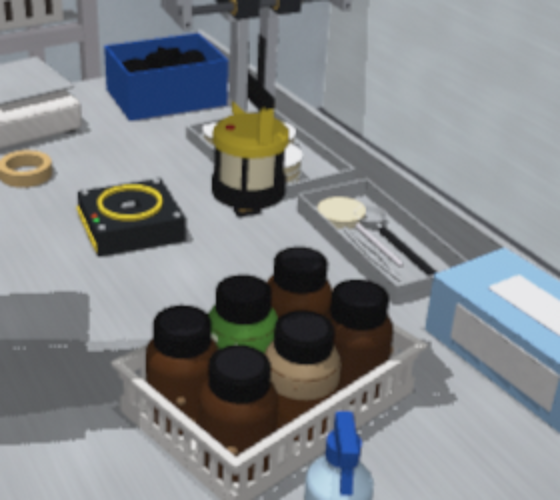

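The lantern hangs upright over the green jar: the plug is at crop (247,210), directly above its lid at (243,290). Lowering 39 mm and settling.

To row units: 39 mm / 1000 = 0.039, 37 mm / 1000 = 0.037.

arm_command:
  plan:
    - [[0, 0, 0.004, 0, 0, 0, 1], [0, 0, 0.01, 0, 0, 0, 1], [0, 0, 0.018, 0, 0, 0, 1], [0, 0, 0.026, 0, 0, 0, 1], [0, 0, 0.033, 0, 0, 0, 1], [0, 0, 0.037, 0, 0, 0, 1], [0, 0, 0.039, 0, 0, 0, 1], [0, 0, 0.039, 0, 0, 0, 1], [0, 0, 0.039, 0, 0, 0, 1], [0, 0, 0.039, 0, 0, 0, 1], [0, 0, 0.039, 0, 0, 0, 1], [0, 0, 0.039, 0, 0, 0, 1]]

```text
time_s: 9.75
ee_pos: [0.5402, -0.1708, 0.3106]
eef_rot: [3.141, 0.0, 1.44]
force: [-0.4, 0.6, -3.2]
grip_width: 0.0156
grip_force: 45.0
```

```bash
python3 t.py .54 -.171 .310 1.440; python3 - <<'E'
from h import *
p,d=cams.camera("side"); cv2.imwrite("pics/c5.png",cv2.resize(p[100:350,200:480],None,fx=2,fy=2))
for P in([.54,-.171,.191],[.54,-.171,.131]): print((np.array(proj("side",P))-[200,100])*2)
E
```

```text
9.75 [ 0.5402 -0.1708  0.3106] [3.1414 0.     1.4398] [-0.42  0.59 -3.19] 0.015613088638236055 44.9952632188797
shift [-0.2 -0.1  0.6] turn [ 0.  0. -0.]
[245.07145005 242.18838017]
[243.41252424 288.43717637]
```

View pics/c5.png

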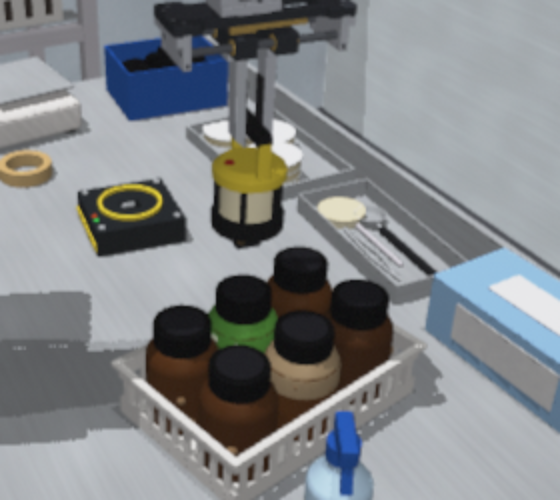

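The plug end is at crop (245,242), which matches the projection of a point 60 mm above the lid centre. The lantern is level and the jars are untouched.

```bash
python3 -c "
from station import ctrl
print(ctrl.hand_in())"
```

```text
the job is handed in; nothing more can be done
None
```

I pulled the lantern straight up out of its dock and handed the job in at about 10 s, holding it level and still over the mouldy jar with the plug about 6 cm above its lid; the station gave no verdict.

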